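Seat a tin's lid and hold up the fullest tin

TASK

Three closed screw tins stand on the bench and one still has its lid standing proud: before you grip that tin, pick up the mallet, tap the lid fully home with it, and lay the mallet back on the bench. Then heft the tins to feel which is the heaviest; stand the two lighter ones in wells of the plywood caddy and finish still holding the heaviest one upright in the gripper, about 15 cm above the bench. Do not tip any tin over, and leave the tape measure, the open screw tin, the masking tape and the bit case where they are.

Things in the scene. Friction and masses are not known exactly. Their poses are not given: they have to be found in the camera images.
- tin_1: the tin whose lid starts proud; closed steel tin with a blue band, 61 mm diameter, rim 83.5 mm high, lid top 85.5 mm when home, 0.2 to 0.75 kg with its hidden fill of screws; origin: centre of its underside, z up, yaw means nothing. Grip across the wall from above, 45 to 75 mm up. Any of the three can be the heaviest, by 0.2 kg or more.
- tin_2: second tin, lid already home; closed steel tin with a blue band, 61 mm diameter, rim 83.5 mm high, lid top 85.5 mm when home, 0.2 to 0.75 kg with its hidden fill of screws; origin: centre of its underside, z up, yaw means nothing. Grip across the wall from above, 45 to 75 mm up. 
- tin_3: third tin, lid already home; closed steel tin with a blue band, 61 mm diameter, rim 83.5 mm high, lid top 85.5 mm when home, 0.2 to 0.75 kg with its hidden fill of screws; origin: centre of its underside, z up, yaw means nothing. Grip across the wall from above, 45 to 75 mm up. 
- lid (a joint): how far the proud lid of tin_1 stands above home, in m along the tin's axis: 0 is home, starts at 8 to 11 mm, 12 mm at most. It moves straight down, held by friction: about 6 N moves it (plus some for speed), and it stays where it is left; at home it stops hard.
- lid_top (a point): centre of the top of tin_1's lid, a round metal lid of 54 mm diameter; at home it stands 2 mm above the tin's rim (85.5 mm above its underside), so a flat mallet head reaches it before the rim.
- mallet: beech mallet lying flat, 0.55 kg, 326 mm long; origin: middle of its length on the underside, z up, y along the handle. Head: block 130 (x) by 66 (y) by 73 mm high, y = -150 to -84 mm, underside z = 0. Handle 34 mm wide (x), sloping to its end at y = +163 mm. Grip it across the handle at y = -55 mm, about 36 mm up, near the head; the head's flat underside then strikes the lid.
- caddy: plywood tin caddy fixed on the bench, 104 x 288 mm without its end handles (335 mm with them), three round wells in a row along its y axis. Origin: centre of its underside; x across the row, z up. Floor of the wells 9 mm high, holed upper deck from 26 to 35 mm high, wells 69 mm wide (tins 61 mm) at y = -85, 0 and +85 mm; end cheeks 58 mm high.
- well_1 (a point): centre of the floor of the caddy's well at y = -85 mm, 9 mm above the bench; a tin's origin comes to here (within 8 mm across, up to the well's play)
- well_2 (a point): the same for the middle well
- well_3 (a point): the same for the well at y = +85 mm
- tape_measure: yellow tape measure standing on its base, 37 x 82 x 60 mm, a bystander; origin: centre of its underside
- screw_tin: open grey tin with wood screws, 65 mm diameter, 57 mm high, a bystander (not one of the three); origin: centre of its underside
- masking_tape: roll of masking tape lying flat, 89 mm diameter, 25 mm high, a bystander; origin: centre of its underside
- bit_case: green drill-bit case, 63 x 110 x 32 mm, long side along its y axis, a bystander; origin: centre of its underside

How it is judged:
By the outcome, as a careful person would: the job done as asked, in the order asked, and still so for the second after the job is handed in, while the arm keeps its last pose, push and grip.
It also fails if it takes over 72 s, if anything falls off the work surface, if the arm or the gripper's body presses on something with over 40 N, if the wrist force passes 120 N, or if a joint passes its speed limit or range.

ROBOT

A 6-joint arm with a two-finger parallel gripper is mounted at the origin on a cart in front of the work surface, level with it; the furniture and walls round the work are solid. World frame = base frame: x ahead of the robot, y to its left, z up, the work surface at z = 0. Lengths are in m, angles in rad, forces in N, time in s.
With the tool pointing down it reaches from about 0.3 to 0.875 m from the base axis. Payload 6.4 kg.
Tool frame: the origin (TCP) lies between the finger pads; the fingertips stand robot.finger_overhang ahead of it and the grasp point (between the pads) lies 2 mm behind it (robot.finger_overhang is the distance from the TCP to the fingertips, in m); z points along the fingers, y is the line along which they close (so a half turn about z gives the same grasp; the last joint's range is limited). The gripper opens to 88 mm and grips with 3 to 60 N. Pads are 18 mm wide; open, the fingers measure 123 mm over their backs; the gripper's body (75 mm by 187 mm) begins 45 mm behind the grasp point.
Start: joints at [-1.511, 0.181, 1.607, -0, 1.354, -0.206], TCP at [0.151, -0.555, 0.235] pointing down, gripper open.
Joint ranges: [-2.99, 2.99], [-0.89, 2.07], [0.3, 2.58], [-1.14, 4.28], [0, 2.63], [-3.12, 3.12]. Speed limits (rad/s): [2.57, 2.57, 3.01, 3.14, 3.14, 3.14].

INTERFACE

Orientations are given as a rotation vector (axis times angle).
In Python, from bench import robot gives the robot as it stands. Calls block until the motion is done:
- robot.movep(position, orientation): joint-space move of the TCP to a pose.
- robot.servo_line(position, rate=0.15, orientation=None): straight line of the TCP; orientation=None keeps the orientation; rate is the mean speed in m/s.
- robot.move_j(angles): joint-space move.
- robot.gripper_open() and robot.gripper_close(): open the fingers fully, or close them until they stop; the grip force is fixed at half the most.
- robot.hold(seconds).
- robot.solve_ik(position, orientation): joint angles nearest the present ones, or None.
- robot.grab_frame(name): name is "scene" or "top" or "wrist"; returns a dict with "color" (420x560x3 uint8, red, green, blue), "fovy" (degrees; the focal length in pixels is half the picture's height over the tangent of half this angle, whatever the lens; pixels are square), "cx", "cy" (the principal point, pixels), "cam_to_world" (4x4, takes a point from camera to world coordinates); the wrist camera has in their place "hand_eye" (4x4, takes a point from camera to tool coordinates, whose origin is the TCP and whose axes are the flange's). Camera axes: x right, y down, z forward; pixel columns grow to the right and rows downward; lengths in m; the calibration is good to about 2 mm. A picture is of the moment at which its call begins: read the wrist's pose just before it. There is no depth.
A pose or a line that the arm cannot do raises robot.IKError and nothing moves.
- robot.finish_job(): hands the job in; it is judged then, once.
Readings, each from a call of its own:
- robot.get_t(): time.
- robot.get_q(): joint angles.
- robot.get_dq(): joint speeds.
- robot.get_joint_efforts(): joint torques, N m.
- robot.get_tool_pos(): TCP position.
- robot.get_tcp_rot(): TCP orientation.
- robot.get_ft_force(): force on the tool from outside, world axes, zero at the start.
- robot.get_moment(): the same for the moment, N m.
- robot.get_opening(): finger opening in m.
- robot.get_grip_force(): force on a finger pad.
Only numpy, scipy, OpenCV 4.12 (cv2) and the standard library are available. Lean on these libraries where they do the work, as an engineer would, in place of code of your own. Each camera call takes 0.05 s, during which the arm holds its last target. There are 200 camera calls.

## Working session

There is one attempt and no reset: what is moved stays moved. The work goes in short steps, each a Python script; the robot and the scene stay as the last script left them, time stands still between calls to the robot, and variables do not carry over. Pictures are saved under pics/ and viewed, at most 10 in all, crops included, and the job is handed in when it is done.

```bash
mkdir -p pics; ls; python3 - <<'E'
from bench import robot
import cv2,numpy as np,pickle
d={}
for n in("top","scene"):
    f=robot.grab_frame(n);d[n]=f
    cv2.imwrite(f"pics/{n}0.png",f["color"][:,:,::-1]);print(n,f["fovy"],f["cx"],f["cy"],np.round(f["cam_to_world"],3).tolist())
pickle.dump(d,open("f0.pkl","wb"))
print(robot.get_t(),robot.finger_overhang,robot.get_tcp_rot(),robot.get_opening())
E
```

```text
bench.py
pics
top 48.626783104721255 275.2728045737001 197.7454361891698 [[0.017, -0.997, 0.07, 0.469], [-1.0, -0.016, 0.012, 0.023], [-0.011, -0.07, -0.997, 1.259], [0.0, 0.0, 0.0, 1.0]]
scene 44.37374264356392 279.1102654800192 209.75583873713907 [[-0.979, 0.104, -0.173, 0.764], [0.202, 0.519, -0.831, 0.972], [0.003, -0.848, -0.53, 0.668], [0.0, 0.0, 0.0, 1.0]]
0.1 0.017 [-3.11233927e+00 -4.16128557e-01 -1.63422051e-04] 0.0879390014529997
```

View pics/top0.png

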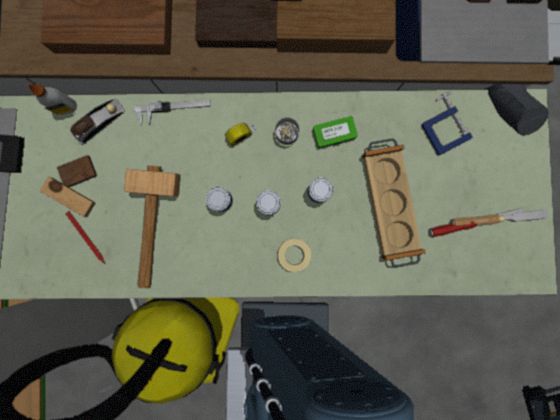

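View pics/scene0.png

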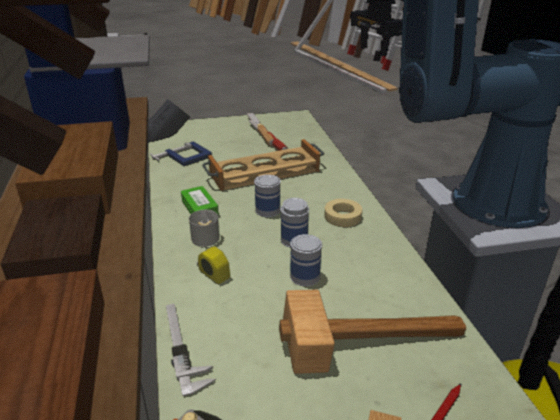

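The top view shows three closed tins at about (218,199), (267,203) and (320,189). The mallet head is at (152,183) with its handle running to (145,287), and the caddy is centred near (393,203). The scene view shows the tin lids at (267,182), (295,206) and (306,243). Next I'll take a zoomed crop to find the proud lid.

```bash
cat > h.py <<'E'
import numpy as np,cv2
from scipy.spatial.transform import Rotation as R
def ray(f,u,v,T=None):
    F=f["color"].shape[0]/2/np.tan(np.radians(f["fovy"])/2)
    T=f["cam_to_world"] if T is None else T
    d=T[:3,:3]@np.array([(u-f["cx"])/F,(v-f["cy"])/F,1]);return T[:3,3],d/np.linalg.norm(d)
def onz(f,u,v,z,T=None):
    o,d=ray(f,u,v,T);return o+d*(z-o[2])/d[2]
def tri(rays):
    A=sum(np.eye(3)-np.outer(d,d) for o,d in rays);b=sum((np.eye(3)-np.outer(d,d))@o for o,d in rays)
    return np.linalg.solve(A,b)
def proj(f,p,T=None):
    F=f["color"].shape[0]/2/np.tan(np.radians(f["fovy"])/2)
    T=f["cam_to_world"] if T is None else T
    q=T[:3,:3].T@(np.array(p)-T[:3,3]);return np.array([f["cx"]+F*q[0]/q[2],f["cy"]+F*q[1]/q[2]])
def down(yaw): # tool z down, tool y (closing) axis at angle yaw from world y... columns
    c,s=np.cos(yaw),np.sin(yaw)   # tool x=(c,s,0), tool y=(s,-c,0)
    return R.from_matrix(np.array([[c,s,0],[s,-c,0],[0,0,-1.]])).as_rotvec()
E
python3 - <<'E'
from h import *
import pickle
d=pickle.load(open("f0.pkl","rb"))
a=d["scene"]["color"][165:290,235:345,::-1];b=d["top"]["color"][150:300,120:345,::-1]
A=cv2.resize(a,None,fx=4,fy=4,interpolation=cv2.INTER_CUBIC)
B=cv2.resize(b,(340,227),interpolation=cv2.INTER_CUBIC)
C=np.zeros((500,780,3),np.uint8);C[:,:440]=A;C[:227,440:]=B
cv2.imwrite("pics/crop0.png",C)
for p in[(218,199),(267,203),(320,189)]:print(onz(d["top"],*p,.0855))
for p in[(152,183),(128,170),(177,170),(145,287)]:print(onz(d["top"],*p,.073 if p[1]<280 else .03))
for p in[(393,203)]:print(onz(d["top"],*p,.035))
print(R.from_rotvec([-3.11233927e+00,-4.16128557e-01,-1.6e-04]).as_matrix().round(2))
E
```

```text
[0.54598044 0.1822921  0.0855    ]
[0.53784908 0.05790673 0.0855    ]
[ 0.57553364 -0.07565709  0.0855    ]
[0.58527739 0.35500743 0.073     ]
[0.61795888 0.4182683  0.073     ]
[0.6199177 0.2916332 0.073    ]
[0.31513862 0.37572499 0.03      ]
[ 0.54619511 -0.27207628  0.035     ]
[[ 0.96  0.26 -0.  ]
 [ 0.26 -0.96  0.  ]
 [ 0.   -0.   -1.  ]]
```

View pics/crop0.png

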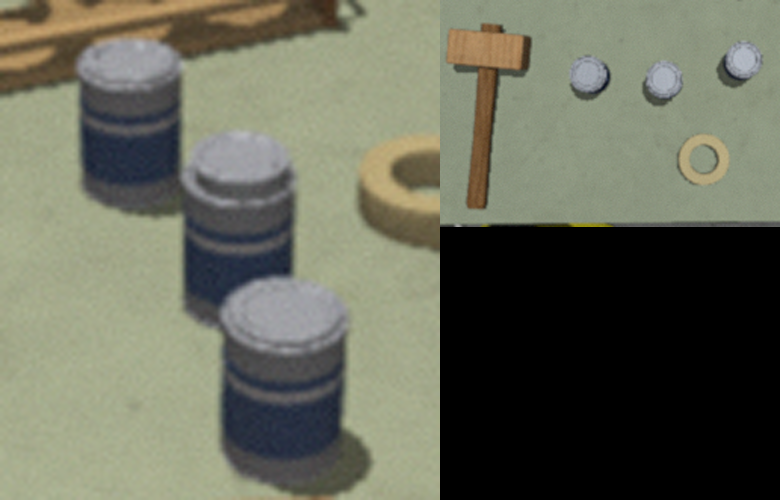

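The middle tin (top view pixel 267,203) has the proud lid, with a visible step under it. The other two lids are home. Next I'll sweep the wrist camera over the bench, with overlapping views.

```bash
python3 - <<'E'
from h import *
from bench import robot
import pickle
W=[]
for y in(-.24,-.04,.12,.30):
    robot.movep([.45,y,.40],down(0));
    p=robot.get_tool_pos();r=robot.get_tcp_rot();f=robot.grab_frame("wrist")
    T=np.eye(4);T[:3,:3]=R.from_rotvec(r).as_matrix();T[:3,3]=p
    f["T"]=T@f["hand_eye"];W.append(f);print(robot.get_t(),p,f["fovy"],f["hand_eye"].round(3).tolist() if y<-.2 else "")
pickle.dump(W,open("w.pkl","wb"))
C=np.vstack([np.hstack([W[0]["color"],W[1]["color"]]),np.hstack([W[2]["color"],W[3]["color"]])])[:,:,::-1]
cv2.imwrite("pics/wr.png",cv2.resize(C,(800,600),interpolation=cv2.INTER_AREA))
E
```

```text
1.85 [ 0.44962191 -0.24057511  0.39939433] 60.24143456939966 [[-0.0, -0.965, -0.261, 0.066], [1.0, -0.0, -0.001, -0.0], [0.0, -0.261, 0.965, -0.149], [0.0, 0.0, 0.0, 1.0]]
2.7167 [ 0.45017757 -0.04091045  0.39992813] 60.24143456939966 
3.45 [0.45044167 0.11880726 0.39973916] 60.24143456939966 
4.25 [0.45057571 0.29857657 0.3998547 ] 60.24143456939966
```

View pics/wr.png

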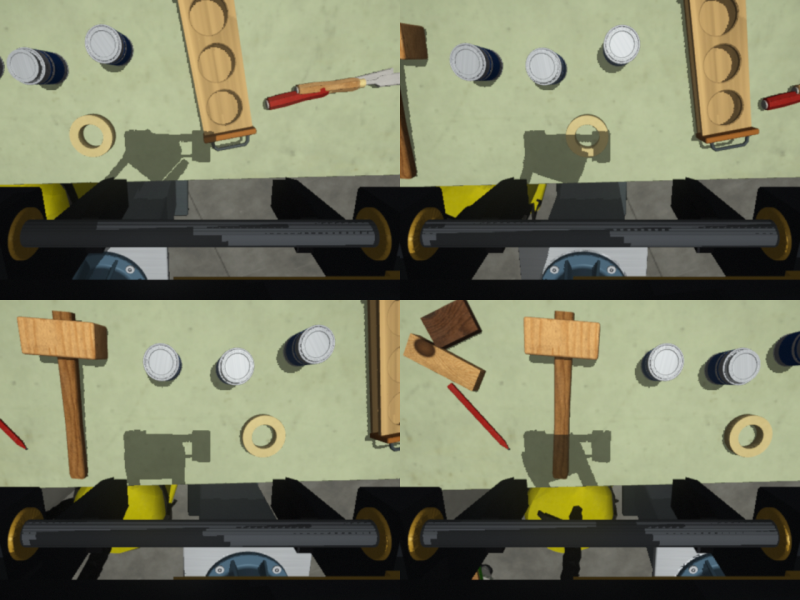

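The wrist views (half scale in the montage) show the lids, the mallet head's top face and the caddy wells clearly. Next I'll segment them and triangulate.

```bash
cat > seg.py <<'E'
from h import *
import pickle
W=pickle.load(open("w.pkl","rb"))
def lids(f):
    c=f["color"].astype(int)[:255];m=((c[:,:,2]>c[:,:,1]-6)&(c[:,:,2]>c[:,:,0]-10)&(c.max(2)>125)).astype(np.uint8)
    m=cv2.morphologyEx(m,cv2.MORPH_OPEN,np.ones((3,3)))
    out=[]
    for k in cv2.findContours(m,0,2)[0]:
        if cv2.contourArea(k)>700:
            e=cv2.fitEllipse(cv2.convexHull(k));x,y,w,h=cv2.boundingRect(k)
            if x>1 and x+w<559 and y>1: out.append(e)
    return sorted(out,key=lambda e:e[0][0])
def wood(f):
    h=cv2.cvtColor(f["color"],cv2.COLOR_RGB2HSV)[:255]
    return cv2.inRange(h,(4,60,60),(24,255,255)),h
E
python3 - <<'E'
from seg import *
L=[lids(f) for f in W]
for i,l in enumerate(L):
    print(i,[(np.round(e[0],1).tolist(),np.round(e[1],1).tolist(),onz(W[i],*e[0],.084,W[i]["T"]).round(4).tolist()) for e in l])
for i in(2,3):
    m,h=wood(W[i])
    print(i,"head hsv",[h[int(y*1.4)%420,int(x*1.4)].tolist() for x,y in(((60,35),(98,45),(70,90)) if i==2 else((160,35),(161,95),(161,12)))])
m,h=wood(W[0]);print("caddy",[h[int(y*1.4),int(x*1.4)].tolist() for x,y in((213,38),(195,60),(218,63),(222,85),(222,107))])
E
```

```text
0 [([36.6, 91.7], [47.6, 56.4], [0.5402, 0.0565, 0.084]), ([144.4, 61.0], [49.4, 55.2], [0.575, -0.0789, 0.084])]
1 [([94.7, 86.3], [47.4, 54.4], [0.5471, 0.184, 0.084]), ([200.9, 92.5], [49.0, 52.2], [0.5399, 0.055, 0.084]), ([309.9, 61.8], [49.9, 53.9], [0.5748, -0.0777, 0.084])]
2 [([225.2, 86.7], [49.5, 52.6], [0.5467, 0.1845, 0.084]), ([330.6, 92.0], [49.2, 49.9], [0.5404, 0.0558, 0.084]), ([442.6, 61.7], [48.8, 55.5], [0.5749, -0.0772, 0.084])]
3 [([371.6, 86.6], [48.7, 52.9], [0.5468, 0.1857, 0.084]), ([479.9, 90.9], [46.6, 49.1], [0.5418, 0.0529, 0.084])]
2 head hsv [[17, 140, 206], [16, 145, 81], [15, 165, 144]]
3 head hsv [[17, 130, 217], [15, 152, 159], [16, 139, 156]]
caddy [[19, 120, 185], [19, 115, 213], [19, 117, 203], [19, 118, 190], [19, 117, 190]]
```

```bash
python3 - <<'E'
from seg import *
L=[lids(f) for f in W]
for n,idx in(("left",[(1,0),(2,0),(3,0)]),("mid",[(0,0),(1,1),(2,1),(3,1)]),("right",[(0,1),(1,2),(2,2)])):
    print(n,tri([ray(W[i],*L[i][k][0],W[i]["T"]) for i,k in idx]).round(4))
C={}
for i in(2,3):
    f=W[i];m,h=wood(f);m=cv2.inRange(h,(10,90,180),(24,255,255));m=cv2.morphologyEx(m,cv2.MORPH_OPEN,np.ones((5,5)))
    ks=[k for k in cv2.findContours(m,0,2)[0] if cv2.contourArea(k)>3000 and cv2.minAreaRect(k)[0][1]<100 and cv2.minAreaRect(k)[0][0]<330]
    for k in ks:
        b=cv2.boxPoints(cv2.minAreaRect(k));b=b[np.argsort(b[:,0])];print(i,b.round(1).tolist());C[i]=b
    P=[onz(f,*p,.073,f["T"]) for p in C[i]];print(np.round(P,4).tolist(),np.mean(P,0).round(4))
    x0,x1=sorted([b[:,0].mean()-30,b[:,0].mean()+40]);m=wood(f)[0];Q=[]
    for v in range(140,225,12):
        u=np.nonzero(m[v,int(x0):int(x1)])[0]+int(x0);Q.append((u.min(),u.max(),v))
    print("handle",[(a,c,v,onz(f,(a+c)/2,v,.045,f["T"]).round(4)[:2].tolist()) for a,c,v in Q])
print("head top centre tri",tri([ray(W[i],*C[i].mean(0),W[i]["T"]) for i in(2,3)]).round(4))
a=W[0]["color"][0:210,230:370,::-1];b=W[1]["color"][0:210,380:520,::-1]
cv2.imwrite("pics/cad.png",np.hstack([cv2.resize(q,None,fx=2.8,fy=2.8,interpolation=cv2.INTER_CUBIC) for q in(a,b)]))
E
```

```text
left [0.547  0.185  0.0817]
mid [0.5404 0.055  0.0865]
right [ 0.5752 -0.078   0.0818]
2 [[21.100000381469727, 72.4000015258789], [25.100000381469727, 23.100000381469727], [130.8000030517578, 81.30000305175781], [134.8000030517578, 32.0]]
[[0.5644, 0.4376, 0.073], [0.6197, 0.4225, 0.073], [0.5539, 0.3032, 0.073], [0.6099, 0.2923, 0.073]] [0.587  0.3639 0.073 ]
handle [(np.int64(88), np.int64(109), 140, [0.48, 0.3665]), (np.int64(89), np.int64(110), 152, [0.4636, 0.3672]), (np.int64(91), np.int64(111), 164, [0.447, 0.3673]), (np.int64(92), np.int64(112), 176, [0.4301, 0.3681]), (np.int64(93), np.int64(113), 188, [0.4129, 0.3689]), (np.int64(94), np.int64(114), 200, [0.3954, 0.3697]), (np.int64(95), np.int64(116), 212, [0.3775, 0.3698]), (np.int64(96), np.int64(116), 224, [0.3594, 0.3714])]
3 [[170.0, 73.0], [174.10000610351562, 22.700000762939453], [275.1000061035156, 81.5999984741211], [279.29998779296875, 31.299999237060547]]
[[0.5638, 0.4334, 0.073], [0.6203, 0.424, 0.073], [0.5536, 0.3034, 0.073], [0.6108, 0.2982, 0.073]] [0.5871 0.3647 0.073 ]
handle [(np.int64(216), np.int64(237), 140, [0.4801, 0.3707]), (np.int64(216), np.int64(237), 152, [0.4638, 0.3713]), (np.int64(216), np.int64(236), 164, [0.4471, 0.3727]), (np.int64(216), np.int64(236), 176, [0.4302, 0.3734]), (np.int64(215), np.int64(236), 188, [0.413, 0.3747]), (np.int64(215), np.int64(236), 200, [0.3955, 0.3754]), (np.int64(214), np.int64(234), 212, [0.3777, 0.3783]), (np.int64(214), np.int64(233), 224, [0.3595, 0.3798])]
head top centre tri [0.5879 0.3652 0.0707]
```

View pics/cad.png

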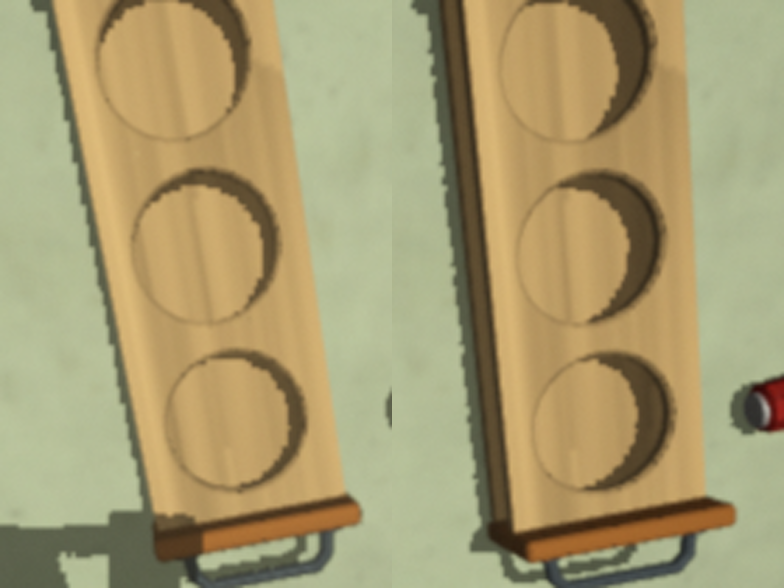

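The crops show the rims of the wells. In crop pixels they are at about (236,420), (205,246) and (173,60) on the left, and (211,421), (199,248) and (185,62) on the right. Next I'll triangulate the wells and pick up the mallet at about (0.526, 0.369).

```bash
python3 - <<'E'
from seg import *
A=[(236,420),(205.5,246.5),(173,60)];B=[(211,421.5),(199,248),(185,62)];P=[]
for a,b in zip(A,B):
    a=(a[0]/2.8+230,a[1]/2.8);b=(b[0]/2.8+380,b[1]/2.8)
    print(tri([ray(W[0],*a,W[0]["T"]),ray(W[1],*b,W[1]["T"])]).round(4),*[onz(W[i],*p,.035,W[i]["T"]).round(4) for i,p in((0,a),(1,b))])
from bench import robot
g=np.array([.526,.369]);o=down(-.067)
robot.movep([*g,.15],o);robot.servo_line([*g,.035],.12)
robot.gripper_close();print(robot.get_t(),robot.get_opening(),robot.get_grip_force(),robot.get_ft_force(),robot.get_tool_pos())
robot.servo_line([*g,.09],.1);print(robot.get_t(),robot.get_ft_force(),robot.get_moment(),robot.get_opening(),robot.get_tool_pos())
f=robot.grab_frame("scene");cv2.imwrite("pics/s1.png",cv2.resize(f["color"][150:400,200:500,::-1],None,fx=2,fy=2))
E
```

```text
[ 0.4641 -0.2896  0.0342] [ 0.4642 -0.2896  0.035 ] [ 0.4642 -0.2892  0.035 ]
[ 0.5471 -0.2728  0.0353] [ 0.547  -0.2729  0.035 ] [ 0.5471 -0.273   0.035 ]
[ 0.6286 -0.2566  0.0348] [ 0.6285 -0.2566  0.035 ] [ 0.6286 -0.2565  0.035 ]
7.3083 0.03166821472094152 29.789862700863523 [-9.89069488e-01  1.29065073e-03  1.30961864e+00] [0.52595795 0.36886118 0.03494964]
8.0083 [-0.20905318  0.18889633 -5.36645339] [ 0.07267238  0.14814695 -0.00580011] 0.03161136090566538 [0.5255885  0.36885198 0.08970376]
```

View pics/s1.png

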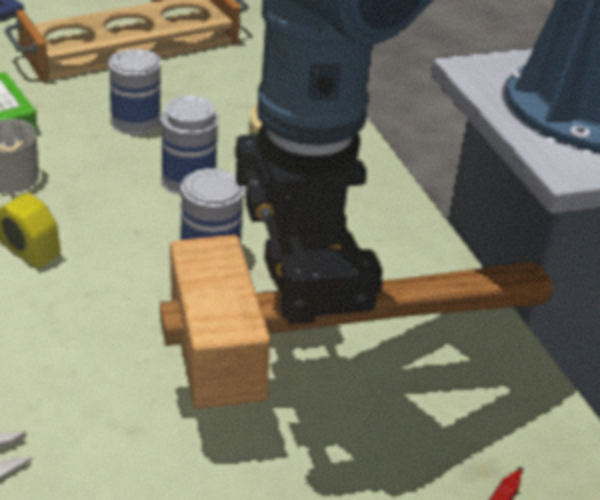

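The mallet is held level, with the head clear of the bench at around (220,320) in the crop. Next I'll tap the lid.

```bash
python3 - <<'E'
from h import *
from bench import robot
o=down(-.067);t=np.array([.5404-.0619,.055+.0042])
robot.servo_line([.526,.369,.17],.2);robot.servo_line([*t,.17],.25)
f0=robot.get_ft_force();z0=.035
print(f0,robot.get_t())
robot.servo_line([*t,z0+.100],.15)
u=.100
while u>.081:
    u-=.0012;robot.servo_line([*t,z0+u],.05);F=robot.get_ft_force()-f0
    print(round(u,4),F.round(1),robot.get_moment().round(2),(robot.get_tool_pos()[2]-z0).round(4),round(robot.get_t(),2))
    if F[2]>22:break
f=robot.grab_frame("scene");cv2.imwrite("pics/s2.png",cv2.resize(f["color"][150:350,200:400,::-1],None,fx=3,fy=3))
E
```

```text
[ 0.61709183 -0.44354706 -4.94065972] 10.0083
0.0988 [ 0.   1.3 -0.4] [0.02 0.12 0.04] 0.0996 10.64
0.0976 [-0.3 -0.1  0.4] [-0.    0.07 -0.01] 0.0979 10.89
0.0964 [-1.5  0.7  2.7] [0.14 0.19 0.03] 0.0966 11.14
0.0952 [-2.8  1.5  4.5] [0.11 0.46 0.04] 0.0953 11.39
0.094 [-4.5  1.1  4.7] [ 0.08  0.46 -0.  ] 0.0939 11.64
0.0928 [-3.5  0.6  4.6] [0.16 0.42 0.08] 0.0927 11.89
0.0916 [-2.5  0.3  4.5] [0.13 0.46 0.  ] 0.0915 12.14
0.0904 [-3.2  1.4  4.4] [0.15 0.47 0.08] 0.0903 12.39
0.0892 [-2.7  1.9  3.6] [0.17 0.44 0.02] 0.0891 12.64
0.088 [-5.8  0.9  7. ] [0.1  0.77 0.03] 0.088 12.89
0.0868 [-8.3  0.8 11.2] [ 0.13  1.28 -0.02] 0.087 13.14
0.0856 [-10.4   0.8  15.6] [ 0.15  1.63 -0.02] 0.0861 13.39
0.0844 [-10.4   0.4  16.3] [0.11 1.62 0.02] 0.0851 13.64
0.0832 [-8.   0.6 11.9] [0.14 1.08 0.02] 0.0837 13.89
0.082 [-6.2  0.7  9.4] [ 0.06  0.75 -0.04] 0.0823 14.14
0.0808 [-5.1  0.6  7.2] [0.04 0.62 0.  ] 0.0808 14.39
```

View pics/s2.png

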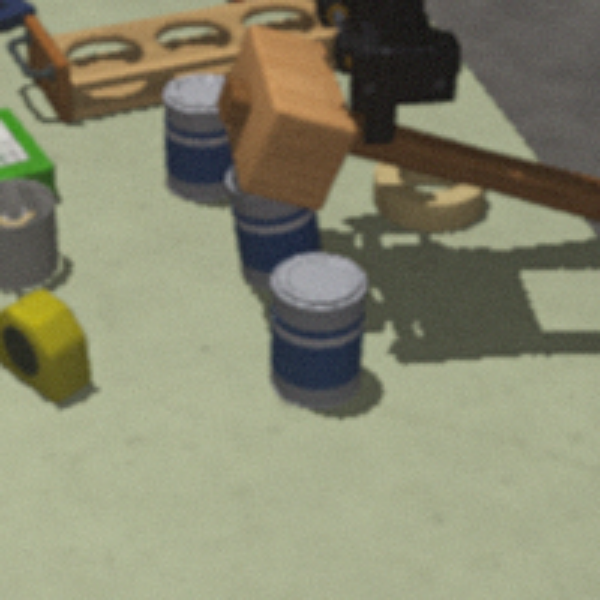

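The mallet has swivelled in the grip: the head is tipped up and the handle end hangs down. I'll lift it, move clear and check the lid.

```bash
python3 - <<'E'
from h import *
from bench import robot
p=robot.get_tool_pos()
robot.servo_line([p[0],p[1],.24],.2);robot.servo_line([.45,.369,.24],.3)
f=robot.grab_frame("scene");a=f["color"][165:290,235:345,::-1]
g=robot.grab_frame("top")
import pickle;pickle.dump({"scene":f,"top":g},open("f1.pkl","wb"))
C=np.hstack([cv2.resize(a,None,fx=3,fy=3,interpolation=cv2.INTER_CUBIC),cv2.resize(f["color"][140:390,230:460,::-1],(345,375))])
cv2.imwrite("pics/s3.png",C);print(robot.get_t(),robot.get_tool_pos(),robot.get_moment())
E
```

```text
16.5 [0.45039085 0.36765484 0.23987481] [-0.00365898  0.01961611 -0.00877944]
```

View pics/s3.png

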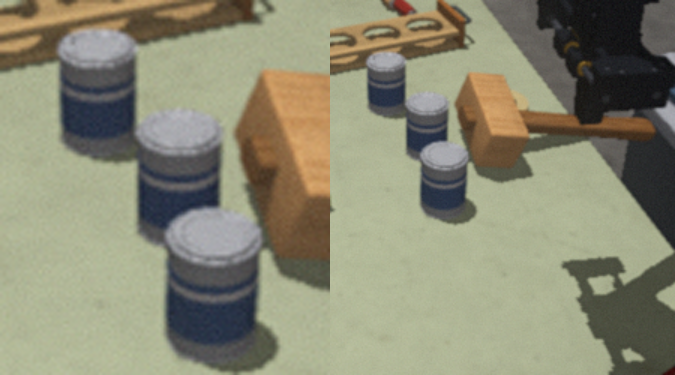

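```bash
python3 - <<'E'
from h import *
from bench import robot
import pickle
f=pickle.load(open("f1.pkl","rb"))
print(robot.get_opening(),robot.get_grip_force(),robot.get_ft_force(),robot.get_moment())
p=robot.get_tool_pos();print(proj(f["scene"],p),proj(f["top"],p))
T=f["top"]["color"][120:310,100:440,::-1];cv2.imwrite("pics/t4.png",cv2.resize(T,None,fx=2.2,fy=2.2))
E
```

```text
0.0002729998950911857 0.0 [ 0.04692726 -0.60452811  0.00087778] [-0.00365898  0.01961611 -0.00877944]
[400.26516825 220.97305759] [123.09213473 236.36390782]
```

View pics/t4.png

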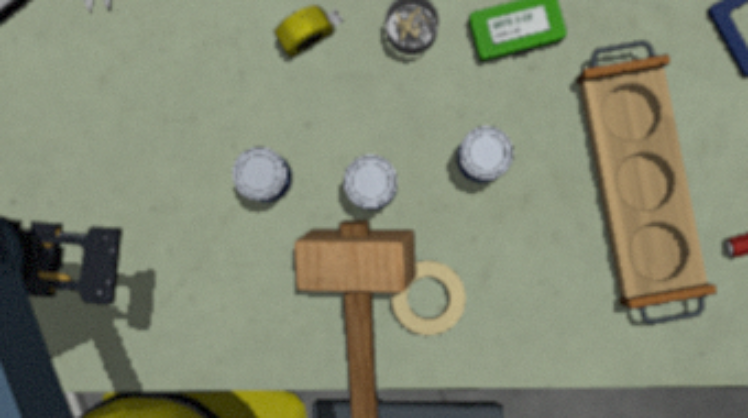

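The lid is home, but the mallet slipped out of the grip during the lift. In the top view its head is at about (355,260) in the crop, beside or on the masking tape at (428,298), and its handle overhangs the bench edge. The tins and the tape haven't moved. I'll measure the mallet with two wrist views, then re-lay it properly.

```bash
python3 - <<'E'
from h import *
from bench import robot
import pickle
W=[];robot.gripper_open()
for y in(.16,.02):
    robot.movep([.40,y,.38],down(0));p=robot.get_tool_pos();r=robot.get_tcp_rot();f=robot.grab_frame("wrist")
    T=np.eye(4);T[:3,:3]=R.from_rotvec(r).as_matrix();T[:3,3]=p
    f["T"]=T@f["hand_eye"];W.append(f)
g=robot.grab_frame("scene");pickle.dump(W+[g],open("w2.pkl","wb"));print(robot.get_t())
C=np.zeros((600,800,3),np.uint8);C[:300,:400]=cv2.resize(W[0]["color"],(400,300));C[:300,400:]=cv2.resize(W[1]["color"],(400,300))
C[300:,:400]=cv2.resize(g["color"][150:330,240:480],(400,300));C[300:,400:]=cv2.resize(W[1]["color"][40:265,130:430],(400,300))
cv2.imwrite("pics/m5.png",C[:,:,::-1])
E
```

```text
19.6
```

View pics/m5.png

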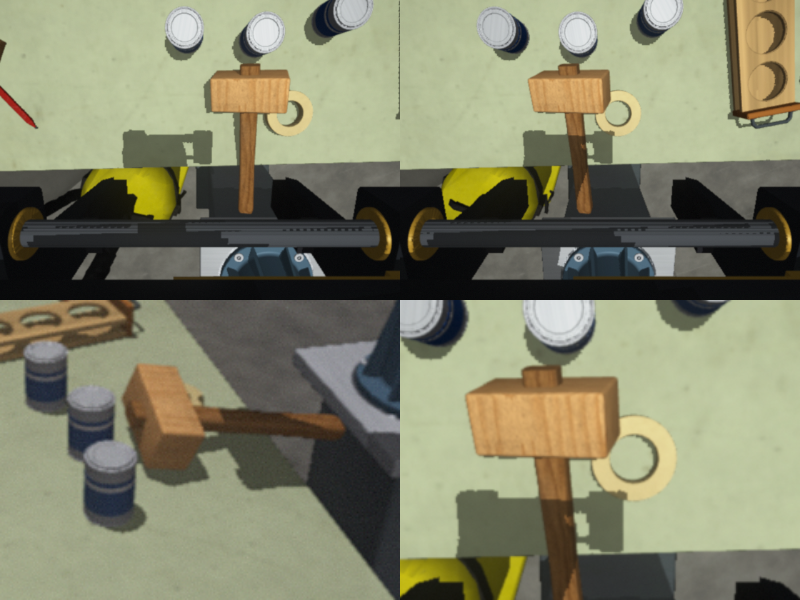

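The mallet lies with its head at about (570,90) in the right wrist view, beside the tape. Its handle sticks out over the bench edge. The two wrist views differ only in y, so matching rows give depth.

```bash
python3 - <<'E'
from seg import *
W=pickle.load(open("w2.pkl","rb"))
def runs(f,v,x0,x1):
    h=cv2.cvtColor(f["color"],cv2.COLOR_RGB2HSV);m=cv2.inRange(h,(9,105,50),(24,255,255))[v]
    u=np.nonzero(m[x0:x1])[0]+x0
    s=np.split(u,np.nonzero(np.diff(u)>1)[0]+1);s=max(s,key=len);return s[0],s[-1]
for v in(94,108,114,120,126,132,138,146,150,154,165,180,200,220,240,260,280):
    a=runs(W[0],v,270,430);b=runs(W[1],v,160,310)
    P=[tri([ray(W[0],a[k],v,W[0]["T"]),ray(W[1],b[k],v,W[1]["T"])]).round(3).tolist() for k in(0,1)]
    Q=[tri([ray(W[0],np.mean(a),v,W[0]["T"]),ray(W[1],np.mean(b),v,W[1]["T"])]).round(4).tolist()]
    print(v,a,b,P,Q)
for i in(0,1):
    h=cv2.cvtColor(W[i]["color"],cv2.COLOR_RGB2HSV);c=(345,242)[i];print(i,[h[v,c-20:c+20,2].mean().round() for v in range(90,160,3)])
L=[lids(f) for f in W[:2]]
for i,l in enumerate(L):print([onz(W[i],*e[0],.084,W[i]["T"]).round(4).tolist() for e in l])
E
```

```text
94 (np.int64(337), np.int64(363)) (np.int64(222), np.int64(250)) [[0.488, 0.09, 0.068], [0.488, 0.057, 0.06]] [[0.4877, 0.074, 0.0637]]
108 (np.int64(297), np.int64(404)) (np.int64(184), np.int64(292)) [[0.471, 0.139, 0.064], [0.471, 0.005, 0.06]] [[0.4712, 0.0722, 0.0621]]
114 (np.int64(294), np.int64(405)) (np.int64(179), np.int64(292)) [[0.464, 0.143, 0.074], [0.464, 0.005, 0.066]] [[0.464, 0.0746, 0.0701]]
120 (np.int64(294), np.int64(404)) (np.int64(181), np.int64(293)) [[0.457, 0.142, 0.068], [0.457, 0.004, 0.06]] [[0.4568, 0.0737, 0.0639]]
126 (np.int64(295), np.int64(404)) (np.int64(182), np.int64(293)) [[0.45, 0.141, 0.07], [0.449, 0.004, 0.062]] [[0.4495, 0.073, 0.0659]]
132 (np.int64(295), np.int64(404)) (np.int64(183), np.int64(294)) [[0.442, 0.141, 0.068], [0.442, 0.002, 0.059]] [[0.4421, 0.0723, 0.0637]]
138 (np.int64(295), np.int64(403)) (np.int64(184), np.int64(294)) [[0.435, 0.141, 0.066], [0.434, 0.002, 0.057]] [[0.4345, 0.0721, 0.0615]]
146 (np.int64(295), np.int64(402)) (np.int64(186), np.int64(290)) [[0.424, 0.14, 0.06], [0.425, 0.008, 0.072]] [[0.4249, 0.0731, 0
[... 1583 characters left out ...]
208.0), np.float64(208.0), np.float64(206.0), np.float64(204.0), np.float64(200.0), np.float64(199.0), np.float64(174.0), np.float64(125.0)]
1 [np.float64(125.0), np.float64(144.0), np.float64(150.0), np.float64(130.0), np.float64(134.0), np.float64(138.0), np.float64(150.0), np.float64(215.0), np.float64(212.0), np.float64(212.0), np.float64(213.0), np.float64(211.0), np.float64(211.0), np.float64(211.0), np.float64(210.0), np.float64(208.0), np.float64(208.0), np.float64(208.0), np.float64(206.0), np.float64(204.0), np.float64(202.0), np.float64(200.0), np.float64(182.0), np.float64(139.0)]
[[0.5466, 0.1848, 0.084], [0.5396, 0.0564, 0.084]]
[[0.547, 0.1841, 0.084], [0.5394, 0.0556, 0.084]]
```

The head's two sides are at equal height, so it sits flat beside the tape. The handle droops over the bench edge by about 0.11 rad. I'll grip the handle at x≈0.343, clear of the tape, then carry the mallet back level to its original spot.

```bash
python3 - <<'E'
from h import *
from bench import robot
import pickle
g=[.343,.0657]
robot.movep([*g,.16],down(.064));robot.servo_line([*g,.031],.15);robot.gripper_close()
print(robot.get_t(),robot.get_opening(),robot.get_ft_force().round(2))
robot.servo_line([*g,.10],.12);robot.hold(.1);print(robot.get_opening(),robot.get_ft_force().round(2),robot.get_moment().round(2))
robot.servo_line([*g,.21],.25)
o=(R.from_rotvec([0,.11,0])*R.from_rotvec(down(-.067))).as_rotvec()
q=[.488,.373]
robot.movep([*q,.21],o);print(robot.get_opening(),robot.get_t())
robot.servo_line([*q,.075],.2);robot.hold(.1);f0=robot.get_ft_force();print(f0.round(2))
z=.075
while z>.033:
    z-=.004;robot.servo_line([*q,z],.06);F=robot.get_ft_force()-f0
    if F[2]>3:break
print(z,F.round(2),robot.get_t())
f=robot.grab_frame("scene");t=robot.grab_frame("top");pickle.dump({"scene":f,"top":t},open("f2.pkl","wb"))
E
```

```text
22.4417 0.03143641184391082 [-0.04 -1.57 -0.55]
0.0004865539910990309 [-0.17  0.67 -0.95] [-0.   -0.02 -0.05]
0.00029147904201602497 25.1417
[-0.12  0.03  0.29]
0.03099999999999996 [ 0.23 -0.41 -1.04] 28.8167
```

The mallet slipped out again on the lift. I'll re-measure it.

```bash
cat > meas.py <<'E'
from seg import *
from bench import robot
def shots(ys,x=.40,z=.38):
    W=[]
    for y in ys:
        robot.movep([x,y,z],down(0));p=robot.get_tool_pos();r=robot.get_tcp_rot();f=robot.grab_frame("wrist")
        T=np.eye(4);T[:3,:3]=R.from_rotvec(r).as_matrix();T[:3,3]=p
        f["T"]=T@f["hand_eye"];W.append(f)
    return W
def runs(f,v,x0,x1):
    h=cv2.cvtColor(f["color"],cv2.COLOR_RGB2HSV);m=cv2.inRange(h,(9,105,50),(24,255,255))[v]
    u=np.nonzero(m[x0:x1])[0]+x0
    if len(u)<5:return None
    s=max(np.split(u,np.nonzero(np.diff(u)>1)[0]+1),key=len);return int(s[0]),int(s[-1])
def scan(W,a0,b0,rows):
    for v in rows:
        a=runs(W[0],v,*a0);b=runs(W[1],v,*b0)
        if a and b:
            P=[tri([ray(W[0],a[k],v,W[0]["T"]),ray(W[1],b[k],v,W[1]["T"])]).round(3).tolist() for k in(0,1)]
            print(v,a,b,P,tri([ray(W[0],np.mean(a),v,W[0]["T"]),ray(W[1],np.mean(b),v,W[1]["T"])]).round(4).tolist())
E
python3 - <<'E'
from meas import *
robot.servo_line([.45,.30,.2],.3)
W=shots((.16,.02));t=robot.grab_frame("top");robot.gripper_open()
pickle.dump(W+[t],open("w3.pkl","wb"));print(robot.get_t())
scan(W,(230,450),(130,310),range(80,290,10))
for i in(0,1):print([onz(W[i],*e[0],.084,W[i]["T"]).round(4).tolist() for e in lids(W[i])])
for i in(0,1): # masking tape
    h=cv2.cvtColor(W[i]["color"],cv2.COLOR_RGB2HSV)[:235];m=cv2.inRange(h,(18,40,150),(30,110,255));m=cv2.morphologyEx(m,cv2.MORPH_OPEN,np.ones((3,3)))
    k=max(cv2.findContours(m,0,2)[0],key=cv2.contourArea);x,y,w,hh=cv2.boundingRect(k);print("tape",(x,y,w,hh),onz(W[i],x+w,y+hh/2,.025,W[i]["T"]).round(3),onz(W[i],x,y+hh/2,.025,W[i]["T"]).round(3),onz(W[i],x+w/2,y+hh,.025,W[i]["T"]).round(3))
W=pickle.load(open("w2.pkl","rb"))
E
```

```text
32.7167
110 (331, 397) (217, 287) [[0.468, 0.097, 0.068], [0.468, 0.011, 0.05]] [0.4682, 0.0549, 0.0592]
120 (295, 399) (187, 288) [[0.456, 0.14, 0.046], [0.456, 0.01, 0.058]] [0.456, 0.0742, 0.0521]
130 (290, 400) (176, 290) [[0.445, 0.147, 0.075], [0.444, 0.007, 0.057]] [0.4442, 0.0787, 0.066]
140 (291, 400) (179, 291) [[0.432, 0.146, 0.07], [0.431, 0.006, 0.056]] [0.4317, 0.0769, 0.0631]
150 (292, 399) (182, 291) [[0.419, 0.144, 0.065], [0.418, 0.006, 0.055]] [0.4188, 0.0758, 0.0602]
160 (293, 398) (184, 286) [[0.407, 0.143, 0.064], [0.408, 0.012, 0.075]] [0.4073, 0.0769, 0.0698]
170 (296, 359) (188, 263) [[0.394, 0.139, 0.063], [0.384, 0.045, 0.005]] [0.3892, 0.0946, 0.0356]
180 (335, 358) (232, 256) [[0.377, 0.085, 0.044], [0.376, 0.053, 0.039]] [0.3764, 0.0691, 0.0414]
190 (336, 357) (234, 258) [[0.363, 0.083, 0.043], [0.36, 0.051, 0.028]] [0.3612, 0.0673, 0.0355]
200 (336, 357) (237, 259) [[0.346, 0.081, 0.032], [0.345, 0.05, 0.027]] [0.3454, 0.0654, 0.0293]
210 (337, 357) (239, 260) [[0.331, 0.078, 0.031], [0.33, 0.049, 0.025]] [0.3303, 0.0637, 0.028]
220 (337, 357) (241, 262) [[0.314, 0.077, 0.024], [0.313, 0.046, 0.019]] [0.3134, 0.0617, 0.0214]
230 (338, 357) (243, 264) [[0.298, 0.074, 0.023], [0.295, 0.044, 0.012]] [0.2966, 0.0594, 0.0173]
240 (338, 358) (245, 266) [[0.28, 0.073, 0.016], [0.278, 0.041, 0.01]] [0.2793, 0.057, 0.0131]
250 (338, 358) (261, 267) [[0.224, 0.054, -0.085], [0.261, 0.04, 0.009]] [0.2444, 0.0466, -0.0344]
[[0.5465, 0.1848, 0.084], [0.5395, 0.0565, 0.084]]
[[0.5469, 0.184, 0.084], [0.5393, 0.0555, 0.084]]
tape (377, 126, 62, 65) [ 0.403 -0.061  0.025] [0.403 0.025 0.025] [ 0.357 -0.022  0.025]
tape (277, 126, 61, 65) [ 0.404 -0.061  0.025] [0.404 0.024 0.025] [ 0.358 -0.019  0.025]
```

```bash
python3 - <<'E'
from seg import *
def tp(f,T,z=.025):
    h=cv2.cvtColor(f["color"],cv2.COLOR_RGB2HSV)[:235 if T is not None else 290];m=cv2.inRange(h,(18,40,150),(30,110,255));m=cv2.morphologyEx(m,cv2.MORPH_OPEN,np.ones((3,3)))
    for k in cv2.findContours(m,0,2)[0]:
        if cv2.contourArea(k)>300:
            x,y,w,b=cv2.boundingRect(k);print("  ",(x,y,w,b),*[onz(f,*p,z,T).round(3)[:2] for p in((x,y+b/2),(x+w,y+b/2),(x+w/2,y),(x+w/2,y+b))])
for i,f in enumerate(W):print("orig",i);tp(f,f["T"])
for n in("w2","w3"):
    D=pickle.load(open(n+".pkl","rb"))
    for f in D[:2]:print(n);tp(f,f["T"])
for n in("f0","f1","f2"):
    print(n);tp(pickle.load(open(n+".pkl","rb"))["top"],None)
print("w3top");t=pickle.load(open("w3.pkl","rb"))[2];tp(t,None)
# ascii of head/tape area in w3 img1: classes
f=pickle.load(open("w3.pkl","rb"))[1];h=cv2.cvtColor(f["color"],cv2.COLOR_RGB2HSV)
for v in range(100,200,6):print(v," ".join("%d/%d/%d"%tuple(h[v,u]) for u in range(264,300,5)))
E
```

```text
orig 0
   (97, 161, 60, 59) [0.404 0.029] [ 0.404 -0.059] [ 0.448 -0.02 ] [ 0.359 -0.01 ]
orig 1
   (232, 162, 58, 27) [0.427 0.028] [ 0.427 -0.057] [ 0.447 -0.015] [ 0.407 -0.014]
orig 2
   (340, 162, 60, 59) [0.403 0.029] [ 0.403 -0.06 ] [ 0.447 -0.013] [ 0.358 -0.019]
orig 3
   (461, 161, 61, 60) [0.404 0.029] [ 0.404 -0.061] [ 0.448 -0.009] [ 0.357 -0.023]
w2
   (374, 126, 65, 65) [0.404 0.029] [ 0.404 -0.061] [ 0.448 -0.012] [ 0.358 -0.02 ]
w2
   (274, 126, 64, 65) [0.404 0.028] [ 0.404 -0.061] [ 0.448 -0.015] [ 0.358 -0.017]
w3
   (377, 126, 62, 65) [0.403 0.025] [ 0.403 -0.061] [ 0.447 -0.014] [ 0.357 -0.022]
w3
   (277, 126, 61, 65) [0.404 0.024] [ 0.404 -0.061] [ 0.448 -0.017] [ 0.358 -0.019]
f0
   (279, 238, 33, 34) [0.404 0.026] [ 0.406 -0.061] [ 0.45  -0.017] [ 0.361 -0.019]
f1
   (279, 238, 33, 34) [0.404 0.026] [ 0.406 -0.061] [ 0.45  -0.017] [ 0.361 -0.019]
   (375, 193, 25, 47) [ 0.51  -0.227] [ 0.511 -0.293] [ 0.573 -0.26 ] [ 0.449 -0.26 ]
   (368, 158, 28, 43) [ 0.608 -0.208] [ 0.61  -0.282] [ 0.667 -0.245] [ 0.552 -0.245]
f2
   (280, 239, 32, 33) [0.403 0.023] [ 0.
[... 1005 characters left out ...]
12 35/48/213
154 17/130/226 17/131/220 17/132/222 17/132/224 16/133/142 19/115/135 37/48/216 37/47/215
160 17/127/215 16/137/208 17/129/214 16/147/201 17/136/143 37/49/212 37/49/214 36/48/212
166 17/126/220 16/139/202 18/125/227 16/145/204 20/111/181 32/60/167 37/49/214 36/48/213
172 36/51/208 36/50/206 35/56/158 25/83/233 25/80/233 25/82/233 30/63/145 37/48/216
178 37/51/207 37/51/207 37/48/209 26/80/134 25/82/234 25/82/232 25/80/233 25/81/231
184 37/49/207 37/48/209 37/49/213 36/47/215 34/61/164 25/82/231 23/97/124 23/92/160
190 35/58/110 35/55/111 35/57/112 36/59/113 37/58/114 36/56/114 36/60/115 32/61/163
196 36/56/119 36/56/119 36/56/119 34/55/111 37/57/112 37/57/112 36/55/112 37/49/215
```

This explains the slips. The right side face of the head is visible and its top edge triangulates to about z=0.1, so the head is resting on the tape roll, rolled about 0.2 rad. The tape itself hasn't moved. I'll grip near the head with the tool tilted to match and check the opening before carrying on.

```bash
python3 - <<'E'
from meas import *
import sys
Rg=R.from_euler("z",.11)*R.from_euler("y",-.15)*R.from_euler("x",-.19)*R.from_rotvec(down(0))
o=Rg.as_rotvec();tz=Rg.as_matrix()[:,2];tx=Rg.as_matrix()[:,0]
print(tz.round(3),tx.round(3))
G=np.array([.366,.068,.042])+.002*tz
robot.movep(G-.10*tz,o);robot.servo_line(G,.12)
print(robot.get_t(),robot.get_ft_force().round(1))
robot.gripper_close();print(robot.get_opening(),robot.get_grip_force(),robot.get_ft_force().round(1))
for z in(.01,.03,.06,.10):
    robot.servo_line(G+[0,0,z],.08);op=robot.get_opening();print(z,round(op,4),robot.get_ft_force().round(1),robot.get_moment().round(2),round(robot.get_t(),2))
    if op<.025:sys.exit("lost")
E
```

```text
[ 0.167 -0.172 -0.971] [0.983 0.109 0.149]
34.7083 [0.  0.4 0.2]
0.03139116486631625 29.92074238252826 [-0.3 -0.4  0.3]
0.01 0.0317 [-0.4  0.7 -5.3] [ 0.2   0.41 -0.05] 35.88
0.03 0.0316 [-0.  -0.2 -4.7] [0.24 0.44 0.02] 36.28
0.06 0.0316 [-0.8  0.5 -5.2] [ 0.27  0.37 -0.01] 36.81
0.1 0.0317 [-0.3 -0.3 -5.7] [ 0.22  0.41 -0.01] 37.46
```

The mallet is held (opening 31.7 mm, load 5.3 N). I'll carry it back and lay it level.

```bash
python3 - <<'E'
from meas import *
import sys
p=robot.get_tool_pos();robot.servo_line([p[0],p[1],.19],.2)
q=[.531,.369];o=down(-.067)
robot.movep([*q,.19],o);op=robot.get_opening();print(op,robot.get_t(),robot.get_moment().round(2))
if op<.025:sys.exit("lost")
robot.servo_line([*q,.065],.2);robot.hold(.1);f0=robot.get_ft_force()
z=.065
while z>.036:
    z-=.003;robot.servo_line([*q,z],.06);F=robot.get_ft_force()-f0
    if F[2]>3.5:break
print(z,F.round(2),robot.get_opening(),robot.get_t())
robot.gripper_open();robot.servo_line([*q,.15],.3)
f=robot.grab_frame("scene");t=robot.grab_frame("top");pickle.dump({"scene":f,"top":t},open("f3.pkl","wb"))
h=cv2.cvtColor(f["color"],cv2.COLOR_RGB2HSV);m=cv2.inRange(h,(9,105,50),(24,255,255));m[:280]=0;m[:,:250]=0;m[:,480:]=0
k=max(cv2.findContours(m,0,2)[0],key=cv2.contourArea);print(cv2.boundingRect(k),robot.get_t())
E
```

```text
0.0006995948538944345 39.15 [ 0.05 -0.03 -0.01]lost
```

Lost again, this time during the fast move. I'll locate it numerically from the fixed cameras.

```bash
python3 - <<'E'
from meas import *
f=robot.grab_frame("scene");t=robot.grab_frame("top");pickle.dump({"scene":f,"top":t},open("f4.pkl","wb"))
print(robot.get_tool_pos(),robot.get_t())
for n,g,lo in(("top",t,105),("scene",f,140)):
    h=cv2.cvtColor(g["color"],cv2.COLOR_RGB2HSV);m=cv2.inRange(h,(9,105,50),(24,255,255));m[:lo]=0
    for k in cv2.findContours(m,0,2)[0]:
        if cv2.contourArea(k)>400:
            print(n,cv2.boundingRect(k),cv2.contourArea(k),np.round(cv2.boxPoints(cv2.minAreaRect(k))).tolist(),[x.tolist() for x in cv2.approxPolyDP(k,5,True)[:,0]])
            if n=="top":
                print("   world",[onz(g,*map(float,x),.04)[:2].round(3).tolist() for x in cv2.approxPolyDP(k,5,True)[:,0]])
g=t;c=g["color"].astype(int);m=((c[:,:,2]>c[:,:,1]-6)&(c[:,:,2]>c[:,:,0]-10)&(c.max(2)>125)).astype(np.uint8);m=cv2.morphologyEx(m,cv2.MORPH_OPEN,np.ones((3,3)))
for k in cv2.findContours(m,0,2)[0]:
    x,y,w,h=cv2.boundingRect(k)
    if 150<cv2.contourArea(k)<900 and 150<y<240:print("lid",onz(g,x+w/2,y+h/2,.084).round(3))
E
```

```text
[0.53121655 0.36803871 0.19066235] 39.25
top (12, 378, 29, 42) 774.0 [[12.0, 378.0], [40.0, 378.0], [40.0, 419.0], [12.0, 419.0]] [[39, 378], [12, 402], [32, 419], [40, 418]]
   world [[0.08, 0.638], [0.018, 0.705], [-0.023, 0.651], [-0.02, 0.63]]
top (208, 247, 76, 70) 1619.5 [[199.0, 297.0], [269.0, 245.0], [285.0, 266.0], [215.0, 318.0]] [[269, 247], [228, 277], [232, 288], [208, 308], [214, 316], [283, 265]]
   world [[0.426, 0.052], [0.346, 0.157], [0.318, 0.146], [0.266, 0.207], [0.245, 0.191], [0.38, 0.015]]
scene (375, 140, 52, 113) 1512.5 [[366.0, 248.0], [387.0, 133.0], [426.0, 140.0], [405.0, 255.0]] [[425, 140], [407, 142], [375, 197], [382, 214], [396, 223], [387, 252], [411, 224], [390, 206]]
scene (208, 140, 112, 51) 2422.0 [[207.0, 155.0], [317.0, 138.0], [323.0, 174.0], [213.0, 191.0]] [[319, 152], [302, 140], [297, 149], [222, 163], [208, 157], [222, 190], [224, 178], [233, 187], [252, 183], [245, 182], [250, 173], [314, 171]]
scene (0, 140, 147, 280) 34829.0 [[0.0, 419.0], [0.0, 140.0], [146.0, 140.0], [146.0, 419.0]] [[63, 140], [42, 174], [19, 164], [0, 200], [0, 419], [73, 419], [96, 275], [104, 305], [89, 419], [135, 419], [146, 140], [128, 140], [117, 151], [109, 210], [102, 178], [109, 141]]
lid [ 0.518 -0.592  0.084]
lid [0.541 0.054 0.084]
lid [0.547 0.183 0.084]
lid [ 0.576 -0.08   0.084]
```

```bash
python3 - <<'E'
from meas import *
robot.gripper_open()
W=shots((.16,.0));t=robot.grab_frame("top");s=robot.grab_frame("scene")
pickle.dump(W+[t,s],open("w5.pkl","wb"));print(robot.get_t())
for n,g,T,lo,hi in(("w0",W[0],W[0]["T"],0,300),("w1",W[1],W[1]["T"],0,300),("top",t,None,200,400),("scene",s,None,100,420)):
    h=cv2.cvtColor(g["color"],cv2.COLOR_RGB2HSV);m=cv2.inRange(h,(9,105,50),(24,255,255));m[:lo]=0;m[hi:]=0
    for k in cv2.findContours(m,0,2)[0]:
        if cv2.contourArea(k)>300:
            P=cv2.approxPolyDP(k,4,True)[:,0]
            print(n,cv2.contourArea(k),[(*x.tolist(),*onz(g,*map(float,x),.04,T)[:2].round(3).tolist()) for x in P])
E
```

```text
42.65
w0 8033.5 [(361, 142, 0.428, 0.052), (292, 188, 0.365, 0.143), (281, 204, 0.343, 0.158), (309, 246, 0.28, 0.118), (287, 299, 0.196, 0.149), (290, 294, 0.204, 0.144), (290, 299, 0.196, 0.144), (329, 299, 0.196, 0.086), (340, 224, 0.314, 0.075), (389, 195, 0.356, 0.009), (387, 176, 0.382, 0.013)]
w1 5808.0 [(270, 176, 0.382, 0.014), (240, 142, 0.428, 0.053), (163, 205, 0.341, 0.163), (174, 222, 0.317, 0.15), (142, 252, 0.271, 0.2), (158, 246, 0.28, 0.176), (176, 250, 0.274, 0.15), (187, 237, 0.294, 0.133), (198, 240, 0.29, 0.117), (258, 197, 0.353, 0.031)]
w1 14050.0 [(443, 0, 0.597, -0.197), (453, 155, 0.411, -0.232), (475, 167, 0.394, -0.264), (550, 151, 0.416, -0.362), (550, 145, 0.424, -0.36), (536, 141, 0.429, -0.34), (534, 0, 0.597, -0.307)]
top 332.5 [(40, 378, 0.08, 0.635), (14, 399, 0.026, 0.7), (40, 399, 0.027, 0.633)]
scene 2554.0 [(319, 152, 0.388, -0.292), (302, 139, 0.413, -0.387), (296, 149, 0.447, -0.323), (219, 163, 0.67, -0.278), (208, 157, 0.696, -0.321), (210, 171, 0.698, -0.237), (219, 173, 0.676, -0.221), (213, 178, 0.694, -0.197), (224, 189, 0.673, -0.135),
[... 223 characters left out ...]
0.489), (381, 197, 0.308, -0.022), (363, 191, 0.34, -0.058), (349, 201, 0.389, -0.019), (341, 219, 0.431, 0.052), (387, 252, 0.376, 0.189), (411, 223, 0.284, 0.098), (391, 206, 0.3, 0.022), (438, 117, -0.061, -0.469)]
scene 35995.5 [(146, 100, 0.869, -0.813), (126, 100, 0.937, -0.827), (128, 146, 0.915, -0.437), (117, 153, 0.943, -0.396), (109, 211, 0.943, -0.085), (101, 176, 0.975, -0.264), (111, 122, 0.975, -0.631), (59, 125, 1.132, -0.637), (66, 132, 1.103, -0.576), (44, 173, 1.121, -0.31), (18, 164, 1.198, -0.377), (2, 196, 1.199, -0.205), (0, 419, 1.052, 0.449), (73, 419, 0.952, 0.469), (96, 272, 0.951, 0.139), (104, 306, 0.928, 0.241), (90, 419, 0.929, 0.474), (136, 417, 0.866, 0.484)]
```

```bash
python3 - <<'E'
from meas import *
D=pickle.load(open("w5.pkl","rb"));s=D[3]
o,d=ray(s,433,113)
for L in np.arange(.8,1.25,.025):
    p=o+d*L;print(p.round(3),round(float(np.linalg.norm(p-[.355,.085,.06])),3),*[proj(D[i],p,D[i]["T"]).round() for i in(0,1)],proj(D[2],p).round())
for i in(0,1):
    h=cv2.cvtColor(D[i]["color"],cv2.COLOR_RGB2HSV);m=cv2.inRange(h,(9,105,40),(24,255,255))
    for v in range(130,420,12):
        u=np.nonzero(m[v,:440])[0];
        if len(u)>3:print(i,v,[(int(q[0]),int(q[-1])) for q in np.split(u,np.nonzero(np.diff(u)>2)[0]+1) if len(q)>4])
h=cv2.cvtColor(s["color"],cv2.COLOR_RGB2HSV);m=cv2.inRange(h,(9,105,40),(24,255,255))
for v in range(104,260,8):
    u=np.nonzero(m[v,330:460])[0]+330
    if len(u):print("s",v,[(int(q[0]),int(q[-1])) for q in np.split(u,np.nonzero(np.diff(u)>2)[0]+1)],[int(h[v,int(x),2]) for x in np.linspace(u[0],u[-1],5)])
E
```

```text
[0.398 0.317 0.39 ] 0.406 [-94. 280.] [-471.  280.] [122. 266.]
[0.387 0.297 0.381] 0.386 [-23. 295.] [-374.  295.] [134. 272.]
[0.376 0.276 0.372] 0.367 [ 39. 307.] [-290.  307.] [146. 278.]
[0.364 0.256 0.364] 0.349 [ 94. 318.] [-215.  318.] [158. 283.]
[0.353 0.235 0.355] 0.331 [142. 328.] [-150.  328.] [169. 289.]
[0.341 0.215 0.346] 0.315 [185. 337.] [-91. 337.] [181. 295.]
[0.33  0.194 0.338] 0.299 [223. 345.] [-38. 345.] [192. 300.]
[0.318 0.174 0.329] 0.286 [258. 352.] [  9. 352.] [203. 306.]
[0.307 0.154 0.32 ] 0.273 [289. 358.] [ 52. 358.] [214. 311.]
[0.296 0.133 0.312] 0.263 [318. 364.] [ 91. 364.] [224. 316.]
[0.284 0.113 0.303] 0.254 [344. 369.] [127. 369.] [235. 321.]
[0.273 0.092 0.294] 0.248 [368. 374.] [160. 374.] [245. 326.]
[0.261 0.072 0.285] 0.244 [390. 379.] [190. 379.] [255. 331.]
[0.25  0.051 0.277] 0.243 [411. 383.] [218. 383.] [265. 336.]
[0.238 0.031 0.268] 0.245 [430. 387.] [244. 387.] [275. 341.]
[0.227 0.01  0.259] 0.248 [448. 390.] [269. 390.] [284. 346.]
[ 0.216 -0.01   0.251] 0.255 [464. 394.] [291. 394.] [294. 350.]
[ 0.204 -0.031  0.242] 0.263 [479
[... 764 characters left out ...]
20 [(417, 436)] [72, 69, 74, 69, 65]
s 128 [(413, 432)] [70, 63, 62, 55, 56]
s 136 [(410, 428)] [67, 58, 65, 60, 55]
s 144 [(406, 423)] [60, 54, 61, 60, 53]
s 152 [(403, 419)] [54, 62, 58, 66, 48]
s 160 [(399, 415)] [53, 58, 62, 62, 54]
s 168 [(395, 410)] [50, 55, 64, 63, 55]
s 176 [(391, 406)] [53, 57, 59, 63, 56]
s 184 [(387, 402)] [57, 57, 60, 62, 56]
s 192 [(362, 367), (383, 398)] [171, 109, 91, 67, 53]
s 200 [(350, 394)] [175, 178, 85, 61, 52]
s 208 [(346, 391)] [102, 114, 182, 59, 58]
s 216 [(343, 403)] [120, 105, 184, 87, 77]
s 224 [(348, 410)] [83, 97, 95, 84, 84]
s 232 [(360, 406)] [81, 102, 85, 93, 76]
s 240 [(370, 401)] [82, 101, 92, 91, 70]
s 248 [(381, 392)] [80, 85, 95, 90, 79]
```

The mallet is standing on its head, leaning on the tape, with the handle tip up at about (0.30, 0.15, 0.32). I'll compute the handle axis and head axis from the saved views.

```bash
cat > std.py <<'E'
from meas import *
D=pickle.load(open("w5.pkl","rb"));s=D[3]
def fit(rows,xs):return np.polyfit(rows,xs,1)
h=cv2.cvtColor(s["color"],cv2.COLOR_RGB2HSV);m=cv2.inRange(h,(9,105,40),(24,255,255))
rs=range(124,186,4);ls=np.polyfit(rs,[np.mean([np.nonzero(m[v,370:460])[0][[0,-1]]])+370 for v in rs],1)
h=cv2.cvtColor(D[0]["color"],cv2.COLOR_RGB2HSV);m=cv2.inRange(h,(9,105,40),(24,255,255))
rw=range(242,299,4);lw=np.polyfit(rw,[np.mean([np.nonzero(m[v,270:360])[0][[0,-1]]])+270 for v in rw],1)
def plane(f,l,v0,v1,T=None):
    o,a=ray(f,np.polyval(l,v0),v0,T);_,b=ray(f,np.polyval(l,v1),v1,T);n=np.cross(a,b);n/=np.linalg.norm(n);return n,n@o
n1,c1=plane(s,ls,124,184);n2,c2=plane(D[0],lw,242,298,D[0]["T"])
a=np.cross(n1,n2);a/=np.linalg.norm(a);a*=-np.sign(a[2])
p0=np.linalg.lstsq(np.array([n1,n2,a]),np.array([c1,c2,a@[.33,.12,.2]]),rcond=None)[0]
def on(f,u,v,T=None): # point of axis nearest a ray
    o,d=ray(f,u,v,T);k=np.linalg.lstsq(np.c_[a,-d],o-p0,rcond=None)[0];return p0+k[0]*a
tip=on(s,427,114)
C=[tri([ray(D[i],*q[i],D[i]["T"]) for i in(0,1)]) for q in(((361,142),(240,142)),((281,204),(163,205)),((387,176),(270,176)),((309,246),(158,246)))]
e=C[1]-C[0];e-=a*(a@e);e/=np.linalg.norm(e)
if __name__=="__main__":
    print("axis",a.round(3),"tip",tip.round(3),"root",on(s,387,200).round(3),"e",e.round(3));print(np.round(C,3))
    G=tip+a*.033
    for sg in(1,-1):
        y=e*sg;Rm=np.c_[np.cross(y,a),y,a];o=R.from_matrix(Rm).as_rotvec()
        for p in(G,G-.09*a):
            q=robot.solve_ik(p,o);print(sg,p.round(3),None if q is None else np.round(q,2))
    print("now",robot.get_q().round(2))
E
python3 std.py
```

```text
axis [ 0.183 -0.23  -0.956] tip [0.311 0.149 0.315] root [0.35  0.1   0.109] e [-0.588  0.754 -0.294]
[[0.428 0.053 0.045]
 [0.346 0.158 0.055]
 [0.382 0.014 0.041]
 [0.33  0.129 0.17 ]]
1 [0.317 0.142 0.283] [ 0.33 -0.45  2.1  -0.29  1.4  -1.87]
1 [0.3   0.163 0.369] [ 0.41 -0.48  1.95 -0.29  1.6  -1.84]
-1 [0.317 0.142 0.283] [ 0.33 -0.45  2.1  -0.29  1.4   1.28]
-1 [0.3   0.163 0.369] [ 0.41 -0.48  1.95 -0.29  1.6   1.3 ]
now [-0.3  -0.32  1.79  0.    1.67  1.27]
```

I'll grip the handle end along its axis, lift gently, set the head down on free bench, then swing the handle down so that it pivots in the pads.

```bash
cat > lay.py <<'E'
from std import *
import sys
y=-e;o=R.from_matrix(np.c_[np.cross(y,a),y,a]).as_rotvec();G=tip+a*.033
robot.movep(G-.075*a,o);robot.servo_line(G,.15);print(robot.get_t(),robot.get_ft_force().round(1))
robot.gripper_close();print(robot.get_t(),robot.get_opening(),robot.get_grip_force())
def ok(n):
    op=robot.get_opening();print(n,round(op,4),robot.get_ft_force().round(1),robot.get_moment().round(2),round(robot.get_t(),2))
    if op<.015:sys.exit("lost")
robot.servo_line(G+[0,0,.05],.15);ok("lift")
yaw=.67;u=down(yaw);d=np.array([np.cos(yaw),np.sin(yaw),0]);P=np.array([.385,.225,0])
robot.servo_line(P+[0,0,.335],.12,u);ok("over")
robot.servo_line(P+[0,0,.297],.12);ok("down")
E=P+.037*d
for f in np.radians([16,33,50,66,82]):
    robot.servo_line(E+d*(-.037*np.cos(f)+.28*np.sin(f))+[0,0,.037*np.sin(f)+.28*np.cos(f)],.25);ok(round(np.degrees(f)))
robot.gripper_open();p=robot.get_tool_pos();robot.servo_line(p+[0,0,.10],.4);print(robot.get_t())
E
python3 lay.py
```

```text
44.1333 [ 0.3 -0.3 -0.4]
44.9917 0.03335488230540218 29.98899150030482
lift 0.0336 [-0.4  0.4 -6.2] [ 0.47  0.74 -0.1 ] 45.48
over 0.0338 [ 0.  -0.2 -4.9] [-0.07  0.01  0.  ] 46.52
down 0.0338 [ 0.9  0.3 -6. ] [ 0.11 -0.26 -0.04] 46.98
16 0.0338 [2.5 1.  8.6] [ 0.26 -0.22 -0.01] 47.46
33 0.0338 [1.9 1.1 4.4] [ 0.24 -0.23  0.04] 47.94
50 0.0337 [4.3 4.1 7.4] [ 0.64 -0.84 -0.05] 48.42
66 0.0339 [2.  1.4 2.2] [ 0.24 -0.44  0.09] 48.89
82 0.0338 [-2.3 -1.5 -1.8] [-0.3   0.18  0.02] 49.36
50.6667
```

The mallet is laid down and released at t=50.7 s. Next I'll heft the tins, moving straight on from each weighing.

```bash
cat > tins.py <<'E'
from meas import *
o=down(0);Z=.062
P={"L":(.5468,.1845),"M":(.5396,.0558),"R":(.575,-.078)};wells=[(.547,-.2728),(.6285,-.2566)];m={};placed=[]
def fz():
    v=[]
    for _ in range(6):robot.hold(.03);v.append(robot.get_ft_force()[2])
    return np.mean(v)
def log(*k):print(*k,round(robot.get_t(),2),flush=True)
def grab(n):
    robot.movep([*P[n],.14],o);f0=0. if n in m else fz()
    robot.servo_line([*P[n],Z],.3);robot.gripper_close()
    if n in m:return
    robot.servo_line([*P[n],Z+.03],.2);m[n]=(f0-fz())/9.81;log(n,"mass",m[n].round(3),"open",round(robot.get_opening(),4))
def putback(n):
    robot.servo_line([*P[n],Z+.0005],.12);robot.gripper_open();robot.servo_line([*P[n],.14],.4)
def well(n):
    w=wells.pop(0);robot.servo_line([*P[n],Z+.115],.3);robot.servo_line([*w,Z+.115],.38);robot.servo_line([*w,Z+.045],.25)
    f=robot.get_ft_force()[2];robot.servo_line([*w,Z+.022],.12);log("enter dF",round(robot.get_ft_force()[2]-f,1),"open",round(robot.get_opening(),4))
    robot.servo_line([*w,Z+.0105],.12);robot.gripper_open();robot.servo_line([*w,.155],.45);placed.append(n);log(n,"in well")
def best():return max(m,key=m.get)
for n in("L","M","R"):
    if len(placed)==2:break
    grab(n)
    if m[n]<.38 or any(m[n]<m[k]-.1 for k in m):well(n)
    elif n=="R" and m["R"]==max(m.values()) and len(placed)==2:break
    else:putback(n)
for n in P:
    if n not in placed and len(placed)<2 and n!=best():grab(n);well(n)
h=[n for n in P if n not in placed][0]
if robot.get_opening()>.07 or h not in m:grab(h)
robot.servo_line([*P[h],Z+.15],.25);log("holding",h,m,"open",round(robot.get_opening(),4),robot.get_tool_pos().round(3),robot.get_ft_force().round(1))
E
python3 tins.py
```

```text
L mass 0.661 open 0.0603 53.28
M mass 0.303 open 0.0603 56.83
enter dF -1.8 open 0.0602 59.05
M in well 60.22
R mass 0.436 open 0.0608 62.66
enter dF 0.0 open 0.0607 64.51
R in well 65.67
holding L {'L': np.float64(0.6607026739669999), 'M': np.float64(0.30306007185949047), 'R': np.float64(0.43566210764693497)} open 0.0599 [0.545 0.184 0.21 ] [-0.6  0.6 -7.7] 69.02
```

```bash
python3 - <<'E'
from meas import *
t=robot.grab_frame("top");robot.hold(.2);print(robot.get_t(),robot.get_opening(),robot.finish_job())
h=cv2.cvtColor(t["color"],cv2.COLOR_RGB2HSV);m=cv2.inRange(h,(9,105,50),(24,255,255));m[:140]=0;m[300:]=0
for k in cv2.findContours(m,0,2)[0]:
    if cv2.contourArea(k)>300:print([onz(t,*map(float,x),.04)[:2].round(3).tolist() for x in cv2.approxPolyDP(k,4,True)[:,0]])
E
```

```text
the job is handed in; nothing more can be done
69.2667 0.05952585981837702 None
[[0.52, 0.338], [0.458, 0.299], [0.431, 0.332], [0.392, 0.318], [0.382, 0.294], [0.412, 0.229], [0.496, 0.229], [0.501, 0.245], [0.477, 0.276], [0.523, 0.314]]
[[0.658, 0.54], [0.625, 0.616], [0.582, 0.603], [0.597, 0.641], [0.568, 0.658], [0.501, 0.544], [0.533, 0.519], [0.577, 0.59], [0.61, 0.519]]
```

I handed the job in at 69.3 s: tin_1's lid is tapped home, the two lighter tins (0.30 and 0.44 kg) are in caddy wells, and the heaviest (0.66 kg) is held upright about 15 cm up; the mallet is back on the bench, but I dropped it three times on the way, once onto the masking tape, which had not moved when last checked, after the second drop.

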